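# Sweep the test pieces into the drying tray

## Robot

A 6-joint arm with a two-finger parallel gripper is mounted at the origin on the work surface. World frame = base frame: x ahead of the robot, y to its left, z up, the work surface at z = 0. Lengths are in m, angles in rad, forces in N, time in s.
With the tool pointing down it reaches from about 0.35 to 0.975 m from the base axis. Payload 7.1 kg.
Tool frame: the origin (TCP) lies where the fingers leave the gripper's body, on its centre line; the fingertips stand 80 mm ahead of it and the grasp point (between the pads) lies 61 mm ahead of it; z points along the fingers, y is the line along which they close (so a half turn about z gives the same grasp; the last joint's range is limited). The gripper opens to 88 mm and grips with 3 to 60 N. Pads are 20 mm wide; open, the fingers measure 115 mm over their backs; the gripper's body (75 mm by 178 mm) begins 61 mm behind the grasp point.
Start: joints at [1.222, 0.423, 1.63, -0, 1.089, -0.019], TCP at [0.202, 0.591, 0.303] pointing down, gripper open.
Joint ranges: [-3, 3], [-0.9, 2.11], [0.09, 2.58], [-1.31, 4.45], [0.11, 2.69], [-2.54, 2.54]. Speed limits (rad/s): [2.39, 2.39, 3.01, 3.14, 3.14, 3.14].

## Interface

Orientations are given as a unit quaternion [w, x, y, z].
In Python, from cell import robot gives the robot as it stands.
- The arm moves only by the shell command python3 -m handwheel 'ROWS' [FORCE]. ROWS is JSON, a list that holds one entry, the list of rows, each a list of 7 numbers: the turn, a rotation vector about the tool's x, y, z as a fraction of full scale, then the shift along the tool's x, y, z as a fraction of full scale, then the opening, from 0 (shut) to 1 (fully open). A call has 1 to 8 rows; each row shifts and turns the commanded pose from where the row before left it, along the tool's axes as they then stand; what a row does not reach is not made up. Full scale, the value 1, is 30 mm for a shift and 0.1 rad for a turn. A row lasts 1/8 s, in which the tool goes at most 62.5 mm and 10.7 degrees, less where a joint would pass 70% of its speed; a pose out of reach is approached as far as the arm can. A call with a number of a shift or a turn outside -1 to 1 is refused whole. A call with a gripper value outside its range is refused whole. The fingers move at their own pace and stop on an object; FORCE is the grip in N (left out, the last holds). Time passes only in rows, so rows that do not move let the fingers close. It gives the time, the measured TCP pose, the force, the opening and the grip force at its end, in the units of the state.
- robot.get_obs(): the state, without advancing time (a new reading comes with each control period).
- robot.camera(name): name is "scene" or "top" or "wrist"; returns (picture, depth): 400x640x3 uint8, red, green, blue; 400x640 float32, m along the optical axis (not along the pixel's ray), 0 where there is no reading.
- robot.get_calibration(name): a dict with "fx", "fy", "cx", "cy" (pixels), "R" (3x3) and "t" (3): a world point X has camera coordinates R X + t. Camera axes: x right, y down, z forward; pixel columns grow to the right and rows downward; lengths in m; the calibration is good to about 2 mm. A picture is of the moment at which its call begins: read the wrist's pose just before it. get_calibration takes no time and is no camera call; for the wrist camera it gives the pose at the moment of the call.
- robot.finish_job(): hands the job in; it is judged then, once.
Trained networks look in the newest picture that a camera, given by its name, has taken for a name from the list of things; names that differ only in an ending like _2 or _b are one class to them, and where a whole thing is asked for, a point or a joint stands for the part that bears it (a point fixed in the world has none). Each returns a list of dicts, best first, with "confidence" (0 to 1); they miss things now and then, are a little off and sometimes report something else, mostly with a low value. They report only what shows in the picture. A call takes as long as a camera call.
- robot.recognise(camera, thing): "position" ([x, y, z] in m, in world coordinates, good to about 4 mm: the middle of the surface that is visible of it).
- robot.tip_of(camera, thing): "position" ([x, y, z] in m, in world coordinates, good to about 4 mm: a listed point, or the origin of a listed thing).
The state is a dict: "t": time; "qpos": joint angles; "qvel": joint speeds; "tau": joint torques, N m; "position": TCP position; "tool_rot": TCP orientation; "ft_force": force on the tool from outside, world axes, zero at the start; "torque": the same for the moment, N m; "opening": opening from 0.0 (shut) to 1.0 (fully open); "gripper_force": force on a finger pad.
Only numpy, scipy, OpenCV 4.12 (cv2) and the standard library are available. Lean on these libraries where they do the work, as an engineer would, in place of code of your own. Each camera call takes 0.05 s, during which the arm holds its last target. There are 200 camera calls.

## Task

Sweep the three steel test pieces (the small rectangular bars) along the bench with the fingers, over the sloping lip and into the open-fronted drying tray, so that all three lie flat on its floor, wholly inside. Only push them: do not pick any up or tip any over, and leave everything else where it stands.

Things in the scene. Friction and masses are not known exactly. Their poses are not given: they have to be found in the camera images.
- piece1: steel test piece: a rectangular bar of bright machined steel lying flat, 40 mm long, 20 mm wide, 14 mm high, about 90 g, with a thin notch line across the middle of its top. Three alike. Origin: centre of its underside; x along its length, y across its width, z up. At the start its length runs roughly along world x (within 25 degrees) and it lies flat on the bench
- piece1_left (a point): middle of the -x end face of piece1, 20 mm from its centre and 7 mm above its underside
- piece1_right (a point): middle of the +x end face of piece1, 20 mm from its centre and 7 mm above its underside
- piece2: steel test piece: a rectangular bar of bright machined steel lying flat, 40 mm long, 20 mm wide, 14 mm high, about 90 g, with a thin notch line across the middle of its top. Three alike. Origin: centre of its underside; x along its length, y across its width, z up. At the start its length runs roughly along world x (within 25 degrees) and it lies flat on the bench
- piece2_left (a point): middle of the -x end face of piece2, 20 mm from its centre and 7 mm above its underside
- piece2_right (a point): middle of the +x end face of piece2, 20 mm from its centre and 7 mm above its underside
- piece3: steel test piece: a rectangular bar of bright machined steel lying flat, 40 mm long, 20 mm wide, 14 mm high, about 90 g, with a thin notch line across the middle of its top. Three alike. Origin: centre of its underside; x along its length, y across its width, z up. At the start its length runs roughly along world x (within 25 degrees) and it lies flat on the bench
- piece3_left (a point): middle of the -x end face of piece3, 20 mm from its centre and 7 mm above its underside
- piece3_right (a point): middle of the +x end face of piece3, 20 mm from its centre and 7 mm above its underside
- tray: shallow grey enamelled drying tray fixed on the bench, 226 mm wide (x), 160 mm deep (y), open on its -y side, which looks towards world -y, where the test pieces lie (within 15 degrees). Origin: bench level, middle of width and depth. Side walls 3 mm thick, 25 mm high, from y -60 to +80 mm, inside faces at x +-110 mm; rear wall's inside face at y +77 mm
- tray_lip (a point): middle of the upper edge of the tray's sloping lip, at tray (0, -60, 2) mm. The lip is a gentle ramp 20 mm deep over the full width, from bench level (tray y -80 mm) up to here; behind it the flat floor, 2 mm above the bench, runs to the rear wall
- weight: steel balance weight: a cylinder 28 mm across with a small knob on top, 38 mm high in all, standing among the test pieces; not to be disturbed. Origin: centre of its underside
- refblock: round flat steel reference block, 60 mm across, 12 mm high, on the -y side of the test pieces; not to be disturbed. Origin: centre of its underside
- jar: small amber glass jar, 44 mm across, 60 mm high, beyond the test pieces; not to be disturbed. Origin: centre of its underside
- mug: white mug, 76 mm across with a handle, 85 mm high, beyond the tray; not to be disturbed. Origin: centre of its underside
- loupe: black eyepiece magnifier, 34 mm across, 32 mm high, between the robot and the test pieces; not to be disturbed. Origin: centre of its underside
- screwdriver: screwdriver with a grey handle, lying beyond the test pieces roughly along y, 200 mm long, 26 mm high; origin under the middle of its length, x from handle to tip; not to be disturbed
- dish: shallow glass dish, 90 mm across, 16 mm high, far on the -y side; not to be disturbed. Origin: centre of its underside

How it is judged:
At the end, for the whole second after the job is handed in: Each of the three test pieces lies at rest (under 20 mm/s) in the tray: both its ends are between the side walls, behind the ramp (tray y of each end-face centre above -58 mm) and before the rear wall, its underside is less than 10 mm above the bench, and it is upright as it began (within 0.15 rad) (x of piece1_left in the frame of tray between -0.112 and 0.112 m and y of piece1_left in the frame of tray between -0.058 and 0.079 m and x of piece1_right in the frame of tray between -0.112 and 0.112 m and y of piece1_right in the frame of tray between -0.058 and 0.079 m and height (world z) of each of piece1, piece2, piece3 below 0.01 m and angle between each of piece1, piece2, piece3's own z axis and vertical below 0.15 rad and linear speed of each of piece1, piece2, piece3 below 0.02 m/s and x of piece2_left in the frame of tray between -0.112 and 0.112 m and y of piece2_left in the frame of tray between -0.058 and 0.079 m and x of piece2_right in the frame of tray between -0.112 and 0.112 m and y of piece2_right in the frame of tray between -0.058 and 0.079 m and x of piece3_left in the frame of tray between -0.112 and 0.112 m and y of piece3_left in the frame of tray between -0.058 and 0.079 m and x of piece3_right in the frame of tray between -0.112 and 0.112 m and y of piece3_right in the frame of tray between -0.058 and 0.079 m); the robot touches nothing.
It fails at once if a test piece is lifted: its underside's centre rises more than 20 mm above the bench (height (world z) of any of piece1, piece2, piece3 above 0.02 m).
It fails at once if a test piece is tipped over (tilted more than 0.7 rad) (angle between any of piece1, piece2, piece3's own z axis and vertical above 0.7 rad).
It fails at once if another thing on the bench is moved more than 15 mm (distance of any of weight, refblock, jar, mug, loupe, screwdriver, dish from where it was at the start of the episode above 0.015 m).
It fails at once if a standing thing is tipped (more than 0.4 rad) (angle between any of weight, refblock, jar, mug, loupe, dish's own z axis and vertical above 0.4 rad).
It also fails if it takes over 72 s, if anything falls off the work surface, if the arm or the gripper's body presses on something with over 40 N, if the wrist force passes 120 N, or if a joint passes its speed limit or range.

## Working session

There is one attempt and no reset: what is moved stays moved. The work goes in short steps, Python scripts to look and compute and a shell command to move; the robot and the scene stay as the last step left them, time stands still between calls to the robot, and variables do not carry over. Pictures are saved under pics/ and viewed, at most 10 in all, crops included, and the job is handed in when it is done.

```bash
mkdir -p pics; ls
cat > h.py <<'E'
import numpy as np, cv2
from cell import robot
E
python3 - <<'E'
from h import *
o=robot.get_obs(); print(o['t'],o['position'],o['tool_rot'],o['opening'])
for c in ['top','scene']:
    im,d=robot.camera(c); cv2.imwrite(f'pics/{c}0.png',im[:,:,::-1])
    np.save(f'pics/{c}_d.npy',d)
    for n in ['piece1','tray','tray_lip','weight','refblock','jar','loupe','screwdriver','mug','dish']:
        f=robot.tip_of
        print(c,n,[(np.round(r['position'],3).tolist(),round(r['confidence'],2)) for r in f(c,n)][:5])
print(robot.get_obs()['t'])
E
```

```text
pics
0.0 [0.2022158  0.59090616 0.30189893] [-1.49001513e-04  1.64146904e-01  9.86435601e-01 -7.59994429e-04] 1.0041568189825965
top piece1 [([0.594, -0.073, 0.001], 0.64), ([0.446, -0.04, -0.002], 0.62), ([0.517, -0.01, -0.002], 0.5)]
top tray [([0.565, 0.249, 0.003], 0.72), ([0.759, -0.045, 0.001], 0.23)]
top tray_lip [([0.557, 0.187, 0.005], 0.72)]
top weight [([0.656, -0.124, 0.003], 0.56)]
top refblock [([0.518, -0.299, 0.0], 0.78), ([0.527, -0.416, -0.003], 0.65), ([0.557, 0.189, 0.006], 0.24)]
top jar [([0.758, -0.045, 0.003], 0.8)]
top loupe [([0.381, 0.017, 0.0], 0.58)]
top screwdriver []
top mug [([0.777, 0.17, -0.002], 0.77), ([0.658, -0.122, 0.003], 0.4)]
top dish [([0.526, -0.417, -0.004], 0.96)]
scene piece1 [([0.595, -0.067, -0.001], 0.73), ([0.452, -0.043, -0.004], 0.46), ([0.518, -0.012, 0.002], 0.43), ([0.756, -0.041, 0.002], 0.36)]
scene tray []
scene tray_lip [([0.557, 0.193, 0.002], 0.72), ([0.665, -0.117, -0.0], 0.25)]
scene weight [([0.668, -0.12, 0.003], 0.42), ([0.382, 0.018, 0.004], 0.3)]
scene refblock [([0.52, -0.299, 0.007], 0.6), ([0.778, 0.172, -0.002], 0.53), ([0.526, -0.416, 0.003], 0.27)]
scene jar [([0.759, -0.042, -0.001], 0.83), ([0.526, -0.415, 0.003], 0.57)]
scene loupe [([0.381, 0.016, 0.005], 0.51)]
scene screwdriver [([0.746, -0.248, -0.002], 0.67)]
scene mug [([0.779, 0.169, 0.002], 0.6), ([0.451, -0.044, -0.001], 0.2)]
scene dish [([0.526, -0.415, 0.005], 0.71)]
1.1
```

View pics/top0.png

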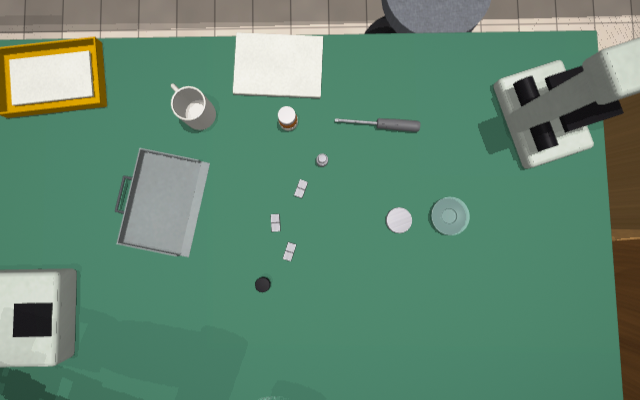

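Run:
```python
from h import *
im=cv2.imread('pics/top0.png');d=np.load('pics/top_d.npy')
k=robot.get_calibration('top');R=np.array(k['R']);t=np.array(k['t'])
v,u=np.mgrid[0:400,0:640]
P=np.stack([(u-k['cx'])/k['fx']*d,(v-k['cy'])/k['fy']*d,d],-1)
W=(P-t)@R; W[d==0]=np.nan
np.save('pics/W.npy',W)
z=W[...,2]; m=((z>0.008)&(z<0.2)).astype(np.uint8)
n,l,s,c=cv2.connectedComponentsWithStats(m)
for i in range(1,n):
    if s[i,4]<20: continue
    p=W[l==i]; r=cv2.minAreaRect(p[:,:2].astype(np.float32)*1000)
    print(s[i].tolist(),np.nanmax(p[:,2]).round(3),np.round(r[0],1),np.round(r[1],1),round(r[2],1))
```

```text
[233, 32, 90, 65, 5317] 0.017 [894.6 -20.6] [210.  151.9] 86.6
[0, 36, 106, 81, 1840] 0.034 [869.3 517.8] [163.9 242.4] 5.6
[9, 50, 85, 55, 3747] 0.02 [871.5 519.6] [117.  194.2] 6.1
[494, 60, 130, 108, 7227] 0.2 [ 759.6 -637.4] [219.5 168.3] 17.5
[171, 83, 44, 46, 1142] 0.088 [786.8 168.6] [93.1 75.4] 7.4
[278, 106, 20, 24, 381] 0.065 [755.2 -43.6] [42.1 41.1] 53.5
[335, 118, 86, 13, 575] 0.029 [ 747.5 -253.4] [198.6  26.1] 84.6
[115, 148, 86, 108, 900] 0.029 [572.4 267.9] [164.2 226.3] 77.5
[316, 153, 12, 13, 123] 0.041 [ 660.8 -122.1] [25.5 26.4] 43.4
[294, 179, 14, 19, 150] 0.019 [595.5 -71.5] [20.  39.9] 68.3
[431, 197, 39, 38, 896] 0.02 [ 525.5 -416.6] [88.6 85.7] 88.9
[386, 207, 26, 26, 516] 0.016 [ 518.4 -299. ] [57.1 58.2] 43.2
[271, 213, 9, 18, 149] 0.019 [517.9 -11.1] [39.4 19.2] 0.2
[283, 242, 13, 19, 153] 0.019 [450.  -43.3] [19.6 39.8] 71.3
[0, 268, 76, 99, 7165] 0.076 [319.7 533.4] [200.8 177. ] 0.5
[255, 276, 16, 16, 187] 0.035 [378.7  16.6] [31.9 32.6] 44.1
```

The top picture shows the three bars at about (301,188), (275,223) and (289,252). The tray is at (162,203) with its lip facing right, the weight at (322,160) and the loupe at (262,284). Depth gives these positions in mm, with bar length angles:

| Thing | x | y | Angle |
|---|---|---|---|
| Bar A | 595 | -71 | -22° |
| Bar B | 518 | -11 | 0° |
| Bar C | 450 | -43 | -19° |
| Tray origin | about 568 | 247 | -12.5° |

I'll turn the tool first and narrow the fingers so they form a face about 39 mm wide.

```bash
python3 -m handwheel '[[[0,0,1,0,0,0,0.14],[0,0,1,0,0,0,0.14],[0,0,1,0,0,0,0.14],[0,0,1,0,0,0,0.14],[0,0,1,0,0,0,0.14],[0,0,1,0,0,0,0.14],[0,0,1,0,0,0,0.14],[0,0,1,0,0,0,0.14]]]' 10
python3 -m handwheel '[[[0,0,1,0,0,0,0.14],[0,0,1,0,0,0,0.14],[0,0,1,0,0,0,0.14],[0,0,1,0,0,0,0.14],[0,0,1,0,0,0,0.14],[0,0,0.4,0,0,0,0.14]]]'
cat >> h.py <<'E'
from scipy.spatial.transform import Rotation as Ro
def go(x,y,tip,ang):
    "shift in tool axes (units of 30 mm), turn about tool z (units) to put fingertips at x,y,tip (m), tool y at ang deg"
    o=robot.get_obs(); q=o['tool_rot']; M=Ro.from_quat([q[1],q[2],q[3],q[0]]).as_matrix()
    d=np.array([x,y,tip+0.08])-o['position']
    a=np.degrees(np.arctan2(M[1,1],M[0,1]))
    print('t',round(o['t'],2),'pos',np.round(o['position'],4),'yaw',round(a,1),'tilt',np.round(M[:2,2],3),'F',np.round(o['ft_force'],1),'open',round(o['opening'],2))
    print('units',np.round(M.T@d/0.03,2),'turn',round(np.radians(a-ang)/0.1,2))
E
python3 -c "
from h import *
go(.590,-.115,.06,-6)"
```

```text
t: 2.1
position: [0.2024, 0.5913, 0.3027]
tool_rot: [-0.0, 0.537, 0.844, 0.0]
ft_force: [0.4, -0.3, 0.6]
opening: 0.152
gripper_force: 0.0
t: 2.85
position: [0.2024, 0.5913, 0.3027]
tool_rot: [0.0, 0.742, 0.671, 0.0]
ft_force: [0.8, 0.5, -0.5]
opening: 0.14
gripper_force: 0.0
t 2.85 pos [0.2024 0.5913 0.3027] yaw -5.8 tilt [ 0. -0.] F [ 0.8  0.5 -0.5] open 0.14
units [-22.12  15.23   5.42] turn 0.04
```

```bash
python3 -m handwheel '[[[0,0,0,-0.96,0.66,0,0.14],[0,0,0,-0.96,0.66,0,0.14],[0,0,0,-0.96,0.66,0,0.14],[0,0,0,-0.96,0.66,0,0.14],[0,0,0,-0.96,0.66,0,0.14],[0,0,0,-0.96,0.66,0,0.14],[0,0,0,-0.96,0.66,0,0.14],[0,0,0,-0.96,0.66,0,0.14]]]' >/dev/null
python3 -m handwheel '[[[0,0,0,-0.96,0.66,0,0.14],[0,0,0,-0.96,0.66,0,0.14],[0,0,0,-0.96,0.66,0,0.14],[0,0,0,-0.96,0.66,0,0.14],[0,0,0,-0.96,0.66,0,0.14],[0,0,0,-0.96,0.66,0,0.14],[0,0,0,-0.96,0.66,0.5,0.14],[0,0,0,-0.96,0.66,0.5,0.14]]]' 
python3 -m handwheel '[[[0,0,0,-0.96,0.66,0.6,0.14],[0,0,0,-0.96,0.66,0.6,0.14],[0,0,0,-0.96,0.66,0.6,0.14],[0,0,0,-0.96,0.66,0.6,0.14],[0,0,0,-0.96,0.66,0.6,0.14],[0,0,0,-0.96,0.66,0.6,0.14],[0,0,0,-0.96,0.66,0.6,0.14],[0,0,0,0,0,0,0.14]]]' >/dev/null
python3 -c "
from h import *
go(.590,-.115,.005,-6)"
```

```text
t: 4.85
position: [0.4728, 0.1004, 0.2727]
tool_rot: [0.0, 0.741, 0.671, 0.001]
ft_force: [-0.3, -0.2, -0.1]
opening: 0.14
gripper_force: 0.0
t 5.85 pos [ 0.5904 -0.1145  0.1454] yaw -5.8 tilt [-0.001  0.   ] F [-0.9  0.3  0.2] open 0.14
units [-0.02 -0.01  2.01] turn 0.03
```

```bash
python3 -m handwheel '[[[0,0,0,0,0,0.5,0.14],[0,0,0,0,0,0.5,0.14],[0,0,0,0,0,0.5,0.14],[0,0,0,0,0,0.5,0.14],[0,0,0,0.3,0,0,0.14],[0,0,0,0.3,0,0,0.14],[0,0,0,0.3,0,0,0.14],[0,0,0,0.3,0,0,0.14]]]'
python3 -m handwheel '[[[0,0,0,0.3,0,0,0.14],[0,0,0,0.3,0,0,0.14],[0,0,0,0.3,0,0,0.14],[0,0,0,0.3,0,0,0.14],[0,0,0,0.3,0,0,0.14],[0,0,0,0.3,0,0,0.14],[0,0,0,0.3,0,0,0.14],[0,0,0,0.3,0,0,0.14]]]'
cat >> h.py <<'E'
def look(tag):
    im,d=robot.camera('top'); cv2.imwrite(f'pics/{tag}.png',im[:,:,::-1])
    k=robot.get_calibration('top');R=np.array(k['R']);t=np.array(k['t'])
    v,u=np.mgrid[0:400,0:640]
    W=(np.stack([(u-k['cx'])/k['fx']*d,(v-k['cy'])/k['fy']*d,d],-1)-t)@R
    m=((W[...,2]>0.009)&(W[...,2]<0.045)&(d>0)).astype(np.uint8)
    n,l,s,c=cv2.connectedComponentsWithStats(m)
    for i in range(1,n):
        if 40<s[i,4]<400:
            p=W[l==i]; r=cv2.minAreaRect(p[:,:2].astype(np.float32)*1000)
            q=np.array(r[0])-[568,247]; c_,s_=np.cos(np.radians(12.5)),np.sin(np.radians(12.5))
            print('px',(c[i]).round(),'z',np.median(p[:,2]).round(3),np.round(r[0],1),np.round(r[1],1),round(r[2],1),'tray',np.round([c_*q[0]-s_*q[1],s_*q[0]+c_*q[1]],1))
E
python3 -c "
from h import *
go(.6246,.214,.005,-6); look('a1')"
```

```text
t: 6.85
position: [0.594, -0.0763, 0.0872]
tool_rot: [0.0, 0.741, 0.671, 0.0]
ft_force: [0.4, -1.7, -0.2]
opening: 0.144
gripper_force: 0.4
t: 7.85
position: [0.6008, -0.0048, 0.0867]
tool_rot: [-0.0, 0.741, 0.671, -0.0]
ft_force: [0.1, -0.6, -0.3]
opening: 0.139
gripper_force: 0.3
t 7.85 pos [ 0.6008 -0.0048  0.0867] yaw -5.7 tilt [-0.  0.] F [ 0.1 -0.6 -0.3] open 0.14
units [7.34 0.07 0.06] turn 0.06
px [188. 102.] z 0.029 [795.  183.7] [25.4 64.9] 44.7 tray [235.3 -12.7]
px [205. 119.] z 0.028 [761.4 151.8] [28.6 73.1] 42.5 tray [209.4 -51.1]
px [289. 124.] z 0.029 [746.3 -43.9] [22.7 44.3] 2.1 tray [ 237.1 -245.4]
px [322. 159.] z 0.026 [ 660.9 -122.1] [25.8 26.4] 45.7 tray [ 170.6 -340.2]
px [289. 251.] z 0.014 [449.9 -43.4] [19.7 39.9] 70.7 tray [ -52.4 -309. ]
```

View pics/a1.png

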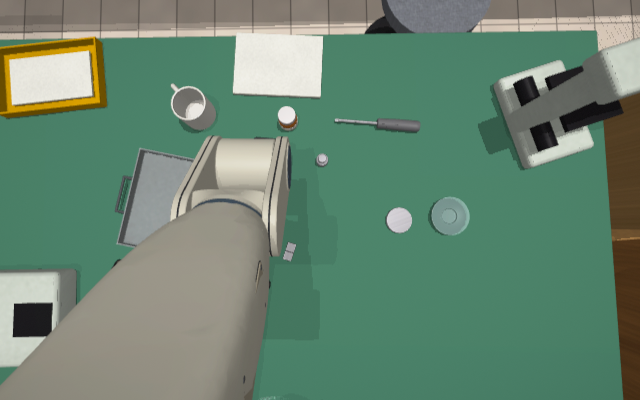

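The arm hides the work from the top camera, and only bar C shows, at (289,251). I'll check bar A with the wrist camera.

```bash
python3 -c "
from h import *
im,d=robot.camera('wrist'); cv2.imwrite('pics/w1.png',im[:,:,::-1])
print([(np.round(r['position'],3),r['confidence']) for r in robot.tip_of('wrist','piece1')])"
```

```text
[(array([ 0.516, -0.012, -0.   ]), 0.82), (array([ 0.45 , -0.044, -0.001]), 0.76), (array([ 0.602,  0.015, -0.   ]), 0.73), (array([ 0.493, -0.012,  0.008]), 0.48)]
```

View pics/w1.png

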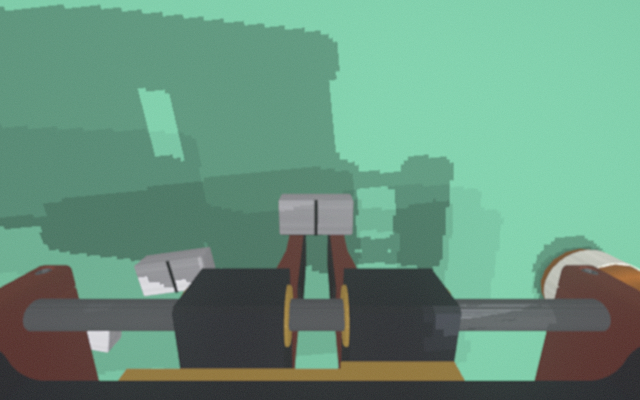

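The wrist picture shows bar A at (316,214), flush and centred on the fingers. B is at (175,270), and C is partly hidden at (105,340). I'll keep pushing.

```bash
python3 -m handwheel '[[[0,0,0,0.35,0,0,0.14],[0,0,0,0.35,0,0,0.14],[0,0,0,0.35,0,0,0.14],[0,0,0,0.35,0,0,0.14],[0,0,0,0.35,0,0,0.14],[0,0,0,0.35,0,0,0.14],[0,0,0,0.35,0,0,0.14],[0,0,0,0.35,0,0,0.14]]]'
python3 -m handwheel '[[[0,0,0,0.3,0,0,0.14],[0,0,0,0.3,0,0,0.14],[0,0,0,0.3,0,0,0.14],[0,0,0,0.3,0,0,0.14],[0,0,0,0.3,0,0,0.14],[0,0,0,0.3,0,0,0.14],[0,0,0,0.3,0,0,0.14],[0,0,0,0.3,0,0,0.14]]]'
python3 -m handwheel '[[[0,0,0,0.3,0,0,0.14],[0,0,0,0.3,0,0,0.14],[0,0,0,0.3,0,0,0.14],[0,0,0,0.3,0,0,0.14],[0,0,0,0.3,0,0,0.14],[0,0,0,0.3,0,0,0.14],[0,0,0,0.3,0,0,0.14],[0,0,0,0,0,0,0.14]]]'
python3 -c "
from h import *
go(.6246,.214,.005,-6)
im,d=robot.camera('wrist'); cv2.imwrite('pics/w2.png',im[:,:,::-1])
print([(np.round(r['position'],3),r['confidence']) for r in robot.tip_of('wrist','piece1')])"
```

```text
t: 9.0
position: [0.6091, 0.0789, 0.0867]
tool_rot: [0.0, 0.741, 0.671, -0.0]
ft_force: [-0.2, -0.4, 0.2]
opening: 0.14
gripper_force: 0.2
t: 10.0
position: [0.6162, 0.1504, 0.0867]
tool_rot: [0.0, 0.741, 0.671, -0.0]
ft_force: [-0.5, -0.5, 0.4]
opening: 0.138
gripper_force: 0.5
t: 11.0
position: [0.6225, 0.2133, 0.0867]
tool_rot: [0.0, 0.741, 0.672, 0.0]
ft_force: [-0.5, 0.0, 0.5]
opening: 0.141
gripper_force: 0.0
t 11.0 pos [0.6225 0.2133 0.0867] yaw -5.6 tilt [0. 0.] F [-0.5  0.   0.5] open 0.14
units [0.03 0.07 0.06] turn 0.06
[(array([0.625, 0.24 , 0.002]), 0.6)]
```

View pics/w2.png

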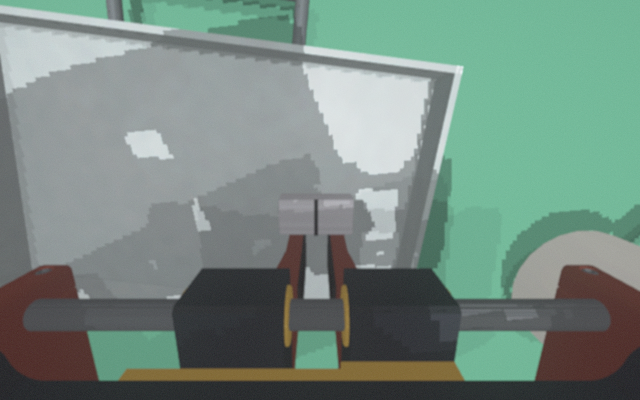

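Bar A sits in the tray at (316,214), clear of the right wall. I'll back off, rise and go behind bar B.

```bash
python3 -m handwheel '[[[0,0,0,-0.5,0,0,0.14],[0,0,0,-0.5,0,0,0.14],[0,0,0.43,0,0,-0.7,0.14],[0,0,0.43,0,0,-0.7,0.14],[0,0,0,0,0,-0.6,0.14]]]'
python3 -c "
from h import *
go(.5095,-.055,.005,-11)"
```

```text
t: 11.72
position: [0.6194, 0.1814, 0.1475]
tool_rot: [0.0, 0.77, 0.638, -0.0]
ft_force: [-0.1, -0.0, 0.2]
opening: 0.146
gripper_force: 0.0
t 11.72 pos [0.6194 0.1814 0.1475] yaw -10.6 tilt [-0. -0.] F [-0.1 -0.   0.2] open 0.15
units [-8.42 -2.14  2.08] turn 0.06
```

```bash
python3 -m handwheel '[[[0,0,0,-0.84,-0.21,0,0.14],[0,0,0,-0.84,-0.21,0,0.14],[0,0,0,-0.84,-0.21,0,0.14],[0,0,0,-0.84,-0.21,0,0.14],[0,0,0,-0.84,-0.21,0,0.14],[0,0,0,-0.84,-0.21,0,0.14],[0,0,0,-0.84,-0.21,0,0.14],[0,0,0,-0.84,-0.21,0,0.14]]]' >/dev/null
python3 -m handwheel '[[[0,0,0,-0.84,-0.21,0,0.14],[0,0,0,-0.84,-0.21,0,0.14],[0,0,0,0,0,0.5,0.14],[0,0,0,0,0,0.5,0.14],[0,0,0,0,0,0.5,0.14],[0,0,0,0,0,0.5,0.14],[0,0,0,0,0,0,0.14]]]'
python3 -c "
from h import *
go(.564,.227,.005,-11)
robot.camera('wrist')
print([(np.round(r['position'],3),r['confidence']) for r in robot.tip_of('wrist','piece1')])"
```

```text
t: 13.6
position: [0.5104, -0.0529, 0.0851]
tool_rot: [-0.001, 0.769, 0.639, -0.001]
ft_force: [-0.9, 0.1, 0.3]
opening: 0.142
gripper_force: 0.0
t 13.6 pos [ 0.5104 -0.0529  0.0851] yaw -10.6 tilt [-0.003  0.   ] F [-0.9  0.1  0.3] open 0.14
units [9.5  0.05 0.  ] turn 0.08
[(array([ 0.448, -0.041,  0.001]), 0.96), (array([ 0.516, -0.011,  0.004]), 0.61)]
```

```bash
python3 -m handwheel '[[[0,0,0,0.3,0,0,0.14],[0,0,0,0.3,0,0,0.14],[0,0,0,0.3,0,0,0.14],[0,0,0,0.3,0,0,0.14],[0,0,0,0.3,0,0,0.14],[0,0,0,0.3,0,0,0.14],[0,0,0,0.3,0,0,0.14],[0,0,0,0.3,0,0,0.14]]]' >/dev/null
python3 -m handwheel '[[[0,0,0,0.3,0,0,0.14],[0,0,0,0.3,0,0,0.14],[0,0,0,0.3,0,0,0.14],[0,0,0,0.3,0,0,0.14],[0,0,0,0.3,0,0,0.14],[0,0,0,0.3,0,0,0.14],[0,0,0,0.3,0,0,0.14],[0,0,0,0.3,0,0,0.14]]]'
python3 -c "
from h import *
go(.564,.227,.005,-11)
robot.camera('wrist')
print([(np.round(r['position'],3),r['confidence']) for r in robot.tip_of('wrist','piece1')])"
```

```text
t: 15.7
position: [0.5377, 0.0887, 0.0867]
tool_rot: [-0.0, 0.769, 0.639, -0.0]
ft_force: [-0.3, -0.3, -0.1]
opening: 0.139
gripper_force: 0.3
t 15.7 pos [0.5377 0.0887 0.0867] yaw -10.6 tilt [-0. -0.] F [-0.3 -0.3 -0.1] open 0.14
units [4.69 0.01 0.06] turn 0.07
[(array([0.54 , 0.111, 0.003]), 0.6)]
```

```bash
python3 -m handwheel '[[[0,0,0,0.3,0,0,0.14],[0,0,0,0.3,0,0,0.14],[0,0,0,0.3,0,0,0.14],[0,0,0,0.3,0,0,0.14],[0,0,0,0.3,0,0,0.14],[0,0,0,0.3,0,0,0.14],[0,0,0,0.3,0,0,0.14],[0,0,0,0.3,0,0,0.14]]]' >/dev/null
python3 -m handwheel '[[[0,0,0,0.3,0,0,0.14],[0,0,0,0.3,0,0,0.14],[0,0,0,0.3,0,0,0.14],[0,0,0,0.3,0,0,0.14],[0,0,0,0.3,0,0,0.14],[0,0,0,0.3,0,0,0.14],[0,0,0,0.3,0,0,0.14],[0,0,0,0,0,0,0.14]]]'
python3 -m handwheel '[[[0,0,0,-0.5,0,0,0.14],[0,0,0,-0.5,0,0,0.14],[0,0,0,0,0,-0.7,0.14],[0,0,0,0,0,-0.7,0.14],[0,0,0,0,0,-0.6,0.14]]]'
python3 -c "
from h import *
go(.441,-.089,.005,-11)
im,d=robot.camera('wrist'); cv2.imwrite('pics/w3.png',im[:,:,::-1])
print([(np.round(r['position'],3),r['confidence']) for r in robot.tip_of('wrist','piece1')])"
```

```text
t: 17.8
position: [0.5627, 0.2216, 0.0867]
tool_rot: [0.0, 0.769, 0.639, 0.0]
ft_force: [-0.3, -0.8, 0.0]
opening: 0.143
gripper_force: 0.0
t: 18.42
position: [0.5577, 0.1916, 0.1492]
tool_rot: [0.0, 0.769, 0.639, 0.001]
ft_force: [0.1, -0.2, 0.2]
opening: 0.139
gripper_force: 0.0
t 18.43 pos [0.5577 0.1916 0.1492] yaw -10.6 tilt [0.002 0.001] F [ 0.1 -0.2  0.2] open 0.14
units [-9.91 -2.11  2.12] turn 0.07
[(array([0.622, 0.236, 0.001]), 0.8), (array([0.569, 0.243, 0.003]), 0.77), (array([0.647, 0.235, 0.011]), 0.18)]
```

View pics/w3.png

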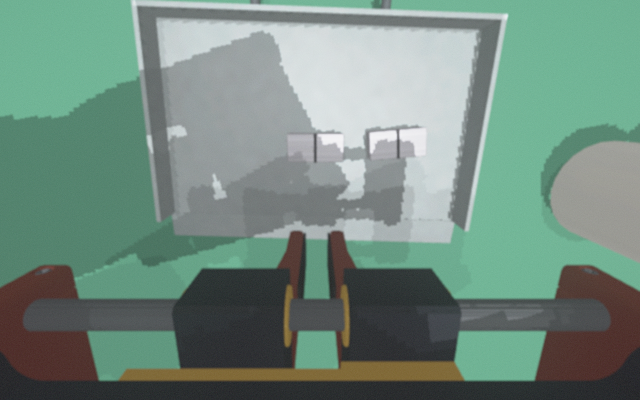

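A at (397,143) and B at (315,148) both lie flat in the tray, with room on the left for C.

```bash
python3 -m handwheel '[[[0,0,0,-0.83,-0.18,0,0.14],[0,0,0,-0.83,-0.18,0,0.14],[0,0,0,-0.83,-0.18,0,0.14],[0,0,0,-0.83,-0.18,0,0.14],[0,0,0,-0.83,-0.18,0,0.14],[0,0,0,-0.83,-0.18,0,0.14],[0,0,0,-0.83,-0.18,0,0.14],[0,0,0,-0.83,-0.18,0,0.14]]]' >/dev/null
python3 -m handwheel '[[[0,0,0,-0.83,-0.18,0,0.14],[0,0,0,-0.83,-0.18,0,0.14],[0,0,0,-0.83,-0.18,0,0.14],[0,0,0,-0.83,-0.18,0,0.14],[0,0,0,0,0,0.5,0.14],[0,0,0,0,0,0.5,0.14],[0,0,0,0,0,0.5,0.14],[0,0,0,0,0,0.5,0.14]]]'
python3 -c "
from h import *
go(.5056,.240,.005,-11)
robot.camera('wrist')
print([(np.round(r['position'],3),r['confidence']) for r in robot.tip_of('wrist','piece1')])"
```

```text
t: 20.52
position: [0.4382, -0.0899, 0.0852]
tool_rot: [-0.0, 0.769, 0.639, -0.0]
ft_force: [0.5, -0.3, -0.4]
opening: 0.138
gripper_force: 0.0
t 20.52 pos [ 0.4382 -0.0899  0.0852] yaw -10.5 tilt [-0.001  0.   ] F [ 0.5 -0.3 -0.4] open 0.14
units [1.122e+01 2.000e-01 1.000e-02] turn 0.08
[]
```

```bash
python3 -m handwheel '[[[0,0,0,0.2,0.1,0,0.14],[0,0,0,0.3,0,0,0.14],[0,0,0,0.3,0,0,0.14],[0,0,0,0.3,0,0,0.14],[0,0,0,0.3,0,0,0.14],[0,0,0,0.3,0,0,0.14],[0,0,0,0.3,0,0,0.14],[0,0,0,0.3,0,0,0.14]]]' >/dev/null
python3 -m handwheel '[[[0,0,0,0.3,0,0,0.14],[0,0,0,0.3,0,0,0.14],[0,0,0,0.3,0,0,0.14],[0,0,0,0.3,0,0,0.14],[0,0,0,0.3,0,0,0.14],[0,0,0,0.3,0,0,0.14],[0,0,0,0.3,0,0,0.14],[0,0,0,0.3,0,0,0.14]]]'
python3 -c "
from h import *
go(.5056,.240,.005,-11)
robot.camera('wrist')
print([(np.round(r['position'],3),r['confidence']) for r in robot.tip_of('wrist','piece1')])"
```

```text
t: 22.62
position: [0.4673, 0.0482, 0.0867]
tool_rot: [-0.0, 0.769, 0.639, -0.0]
ft_force: [-0.4, -0.1, -0.2]
opening: 0.137
gripper_force: 0.3
t 22.62 pos [0.4673 0.0482 0.0867] yaw -10.6 tilt [-0. -0.] F [-0.4 -0.1 -0.2] open 0.14
units [6.52 0.08 0.06] turn 0.07
[(array([0.467, 0.067, 0.   ]), 0.72)]
```

```bash
python3 -m handwheel '[[[0,0,0,0.3,0,0,0.14],[0,0,0,0.3,0,0,0.14],[0,0,0,0.3,0,0,0.14],[0,0,0,0.3,0,0,0.14],[0,0,0,0.3,0,0,0.14],[0,0,0,0.3,0,0,0.14],[0,0,0,0.3,0,0,0.14],[0,0,0,0.3,0,0,0.14]]]' >/dev/null
python3 -m handwheel '[[[0,0,0,0.3,0,0,0.14],[0,0,0,0.3,0,0,0.14],[0,0,0,0.3,0,0,0.14],[0,0,0,0.3,0,0,0.14],[0,0,0,0.3,0,0,0.14],[0,0,0,0.3,0,0,0.14],[0,0,0,0.3,0,0,0.14],[0,0,0,0.3,0,0,0.14]]]'
python3 -m handwheel '[[[0,0,0,0.3,0,0,0.14],[0,0,0,0.3,0,0,0.14],[0,0,0,0.3,0,0,0.14],[0,0,0,0.3,0,0,0.14],[0,0,0,0.3,0,0,0.14],[0,0,0,0,0,0,0.14]]]'
python3 -m handwheel '[[[0,0,0,-0.5,0,0,0.14],[0,0,0,-0.5,0,0,0.14],[0,0,0,0,0,-0.7,0.14],[0,0,0,0,0,-0.8,0.14],[0,0,0,-0.5,0,-0.9,0.14],[0,0,0,-0.5,0,-0.9,0.14],[0,0,0,0,0,0,0.14],[0,0,0,0,0,0,0.14]]]'
python3 -c "
from h import *
im,d=robot.camera('wrist'); cv2.imwrite('pics/w4.png',im[:,:,::-1])
print([(np.round(r['position'],3),r['confidence']) for r in robot.tip_of('wrist','piece1')])
for n in ['tray_lip','tray','piece1_left','piece1_right']:
  print(n,[(np.round(r['position'],3),round(r['confidence'],2)) for r in robot.tip_of('wrist',n)])
print(robot.get_obs()['t'])"
```

```text
t: 24.72
position: [0.4938, 0.1898, 0.0867]
tool_rot: [-0.0, 0.769, 0.639, 0.0]
ft_force: [0.1, -0.9, -0.2]
opening: 0.141
gripper_force: 0.2
t: 25.48
position: [0.5022, 0.2341, 0.0867]
tool_rot: [0.0, 0.769, 0.639, 0.0]
ft_force: [0.2, 0.1, 0.1]
opening: 0.144
gripper_force: 0.0
t: 26.48
position: [0.4906, 0.1738, 0.1852]
tool_rot: [-0.0, 0.77, 0.638, -0.0]
ft_force: [0.8, 0.0, -0.7]
opening: 0.142
gripper_force: 0.0
[(array([0.504, 0.253, 0.004]), 0.97), (array([ 0.622,  0.236, -0.   ]), 0.91), (array([0.566, 0.243, 0.006]), 0.85), (array([0.545, 0.248, 0.009]), 0.38)]
tray_lip [(array([0.556, 0.189, 0.009]), 0.98)]
tray [(array([ 0.572,  0.249, -0.002]), 0.72)]
piece1_left [(array([0.545, 0.249, 0.008]), 0.86)]
piece1_right [(array([0.585, 0.246, 0.008]), 0.97)]
26.775
```

View pics/w4.png

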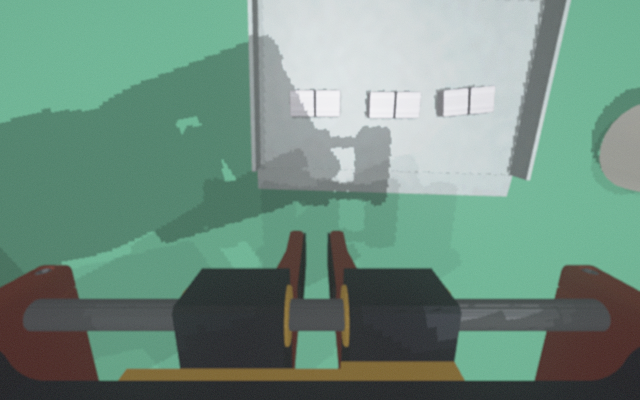

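The wrist picture shows all three bars flat on the tray floor, at (315,103), (394,105) and (468,101). They are well behind the lip and clear of both walls, and the robot is touching nothing.

```bash
python3 -c "
from h import *
print(robot.finish_job())"
```

```text
the job is handed in; nothing more can be done
None
```

All three test pieces were pushed into the tray and lie flat on its floor, well inside; the job was handed in at about 27 s, and no verdict came back.

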